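# Reseal the vacuum coffee canister

### The arm

A 6-joint arm with a two-finger parallel gripper is mounted at the origin on the work surface. World frame = base frame: x ahead of the robot, y to its left, z up, the work surface at z = 0. Lengths are in m, angles in rad, forces in N, time in s.
With the tool pointing down it reaches from about 0.35 to 0.85 m from the base axis. Payload 8.1 kg.
Tool frame: the origin (TCP) lies on the centre line of the jaws, within the pads' length; the fingertips stand 17 mm ahead of it and the grasp point (between the pads) lies 2 mm behind it; z points along the fingers, y is the line along which they close (so a half turn about z gives the same grasp; the last joint's range is limited). The gripper opens to 93 mm and grips with 3 to 60 N. Pads are 15 mm wide; open, the fingers measure 128 mm over their backs; the gripper's body (75 mm by 188 mm) begins 65 mm behind the grasp point.
Start: joints at [-1.413, 0.13, 1.488, -0, 1.523, -0.085], TCP at [0.144, -0.582, 0.236] pointing down, gripper open.
Joint ranges: [-2.96, 2.96], [-0.89, 2.26], [0.02, 2.5], [-1.34, 4.48], [0, 2.73], [-2.66, 2.66]. Speed limits (rad/s): [2.39, 2.39, 2.79, 3.14, 3.14, 3.14].

### API

Orientations are given as a rotation vector (axis times angle).
In Python, from plant import telemetry, viewer, order gives the robot as it stands.
- The arm moves only by the tool send_rows, never from a script. Its argument "plan" is a list that holds one entry, the list of rows, each a list of 5 numbers: the closure, from -1 (fully open) to 1 (shut), then the shift along the world's x, y, z normalised to -1 to 1, where 1 is 0.2 m, then the turn about the world's z normalised to -1 to 1, where 1 is 60 degrees. A call has 1 to 20 rows; each row is the pose to reach, as a shift and turn from the pose commanded when the call began; what a row does not reach only later rows make up. A row lasts 1/12 s, in which the tool goes at most 41.7 mm and 7.16 degrees, less where a joint would pass 70% of its speed; a pose out of reach is approached as far as the arm can. A call with a number of a shift or a turn outside -1 to 1 is refused whole. A call with a gripper value outside its range is refused whole. The fingers move at their own pace and stop on an object; "force" is the grip in N (left out, the last holds). Time passes only in rows, so rows that repeat a pose let the fingers close. It gives the time, the measured TCP pose, the force, the opening and the grip force at its end, in the units of the state.
- telemetry.read_state(): the state, without advancing time (a new reading comes with each control period).
- viewer.read_camera(name): name is "side" or "top" or "wrist"; returns (picture, depth): 400x640x3 uint8, blue, green, red; 400x640 float32, m along the optical axis (not along the pixel's ray), 0 where there is no reading.
- viewer.calibration(name): a dict with "camera_matrix" (3x3 intrinsics, pixels), "extrinsics" (4x4, takes a point from camera to world coordinates); the wrist camera has in their place "hand_eye" (4x4, takes a point from camera to tool coordinates, whose origin is the TCP and whose axes are the flange's). Camera axes: x right, y up, looking along -z (the intrinsics and any distortion apply to the point x, -y, -z); pixel columns grow to the right and rows downward; lengths in m; the calibration is good to about 2 mm. A picture is of the moment at which its call begins: read the wrist's pose just before it. calibration takes no time and is no camera call.
- order.close_job(): hands the job in; it is judged then, once.
The state is a dict: "t": time; "q": joint angles; "dq": joint speeds; "joint_torque": joint torques, N m; "tool_pos": TCP position; "orientation": TCP orientation; "force": force on the tool from outside, world axes, zero at the start; "wrist_torque": the same for the moment, N m; "opening": finger opening in m; "gripper_force": force on a finger pad.
Only numpy, scipy, OpenCV 4.12 (cv2) and the standard library are available. Lean on these libraries where they do the work, as an engineer would, in place of code of your own. Each camera call takes 0.05 s, during which the arm holds its last target. There are 200 camera calls.

### The job

The dark coffee canister with the black lid was left open to the air: first fold the red valve lever on its lid down flat, then press the white pump knob in the middle of the lid all the way down to its stop, hold it there for a moment and let it spring back up. Leave the canister standing where it is, and do not disturb the white canister or the other things on the counter.

Things in the scene. Friction and masses are not known exactly. Their poses are not given: they have to be found in the camera images.
- coffee_canister: Dark steel canister with a black lid, loose on the counter, 0.75 to 1.25 kg. Origin at the centre of its underside, z up along its axis. Body 122 mm across and 150 mm high; lid 130 mm across, top at z = 170 mm, with a 44 mm wide collar up to z = 182 mm under the knob. The valve lever points along the canister's +x axis, from a hinge at x = 30 mm, y = 0, z = 178 mm.
- coffee_lever (a joint): Red valve lever of the dark canister, a flat bar 50 mm long from its hinge, 18 mm wide and 6 mm thick; its hinge axis is level, across the lever. Value in rad: 0 = folded down flat, lying level just above the lid and pointing outwards along the canister's +x; it grows to 1.2 as the free end is raised. It starts raised. It stays where it is left (stiff hinge, about 0.05 N m, 1 to 2 N at the tip).
- coffee_lever_tip (a point): Middle of the free end of the red lever of the dark canister, on the bar's mid-thickness, 50 mm from the hinge.
- coffee_pump (a joint): White pump knob of the dark canister. Value in m: 0 = up, 0.016 = fully down at its stop. A spring returns it: about 2.5 N starts it moving and about 9 N brings it to the stop.
- coffee_pump_top (a point): Centre of the flat top of the white pump knob of the dark canister (knob 46 mm across, 12 mm thick), on the canister's axis; 212 mm above the canister's underside when up, 196 mm when pressed. It moves with the knob.
- sugar_canister: White ceramic canister with a white lid, of the same shape and size, with a wooden-coloured pump knob and its red lever already folded flat; to be left alone. Origin at the centre of its underside.
- sugar_pump (a joint): Pump knob of the white canister, m: 0 = up, 0.016 = down. To be left alone.
- sugar_lever (a joint): Red lever of the white canister, rad: 0 = folded flat. To be left alone.
- mug: Blue mug, 80 mm across and 95 mm high, with a handle; bystander. Origin at the centre of its underside.
- jar: Closed amber jar, 70 mm across and 110 mm high; bystander. Origin at the centre of its underside.
- stick_bowl: White bowl, 120 mm across and 60 mm high, with stir sticks standing up to about 100 mm; bystander. Origin at the centre of its underside.
- spoon: Steel spoon lying on the counter near the robot; bystander.
Not all that is in view belongs to the job. What is shaped like the coffee_canister but blue is not meant.

How it is judged:
By the outcome, as a careful person would: the job done as asked, in the order asked, and still so for the second after the job is handed in, with the robot touching nothing.
It also fails if it takes over 40 s, if anything falls off the work surface, if the arm or the gripper's body presses on something with over 40 N, if the wrist force passes 120 N, or if a joint passes its speed limit or range.

## Working session

There is one attempt and no reset: what is moved stays moved. The work goes in short steps, Python scripts to look and compute and a tool call to move; the robot and the scene stay as the last step left them, time stands still between calls to the robot, and variables do not carry over. Pictures are saved under pics/ and viewed, at most 10 in all, crops included, and the job is handed in when it is done.

Besides the shell and the picture viewer there is one more tool, called after "Request:" as a command line: name --argument value ..., lists and objects as JSON in quotes. send_rows: Moves the arm, as the interface text tells. Scaled input: -1 to 1 covers 0.2 m each way for a shift and 60 degrees each way for a turn. Its arguments: {"type":"object","properties":{"plan":{"type":"array"},"force":{"type":"number"}},"required":["plan"]}

```bash
mkdir -p pics; cat > h.py <<'E'
import numpy as np, cv2
from plant import telemetry, viewer, order
def cal(n):
    c=viewer.calibration(n); return c
def world(n,img_depth):
    c=cal(n);K=np.array(c["camera_matrix"]);T=np.array(c["extrinsics"])
    d=img_depth;v,u=np.mgrid[:d.shape[0],:d.shape[1]]
    P=np.stack([(u-K[0,2])/K[0,0]*d,-(v-K[1,2])/K[1,1]*d,-d],-1)
    return P@T[:3,:3].T+T[:3,3]
E
python3 - <<'E'
from h import *
for n in("top","side"):
    p,d=viewer.read_camera(n);cv2.imwrite(f"pics/{n}0.png",p);np.save(f"{n}d.npy",d)
    c=cal(n);print({k:(np.round(v,3).tolist() if not isinstance(v,str) else v) for k,v in c.items()}, (d>0).mean())
s=telemetry.read_state();print(s)
E
```

```text
{'camera_matrix': [[486.69, 0.0, 319.56], [0.0, 486.69, 194.854], [0.0, 0.0, 1.0]], 'extrinsics': [[0.023, 0.993, -0.112, 0.398], [-1.0, 0.022, -0.016, -0.031], [-0.014, 0.113, 0.994, 1.328], [0.0, 0.0, 0.0, 1.0]]} 0.99591796875
{'camera_matrix': [[396.55, 0.0, 322.214], [0.0, 396.55, 199.374], [0.0, 0.0, 1.0]], 'extrinsics': [[0.445, -0.858, 0.256, 0.779], [0.896, 0.424, -0.134, -0.134], [0.006, 0.289, 0.957, 0.999], [0.0, 0.0, 0.0, 1.0]]} 0.99625390625
{'t': 0.1, 'q': array([-1.41338409e+00,  1.31083054e-01,  1.48914318e+00, -2.09873966e-05,
        1.52303237e+00, -8.54131292e-02]), 'dq': array([ 0.00097669, -0.00190173, -0.00258478,  0.00108439,  0.0006436 ,
        0.00248604]), 'joint_torque': array([ 7.43573364e-04, -5.61344433e+01, -4.93094480e+01,  7.70586147e-02,
        2.90650944e-02, -7.85851989e-05]), 'tool_pos': array([ 0.14419783, -0.581914  ,  0.23470882]), 'orientation': array([-3.11681384e+00, -3.80292806e-01,  1.27025573e-04]), 'force': array([ 0.19378157, -0.00323897,  0.20328497]), 'wrist_torque': array([-0.02194759, -0.02793593, -0.05310096]), 'gripper_force': 0.0, 'opening': 0.09249517227709259}
```

View pics/top0.png

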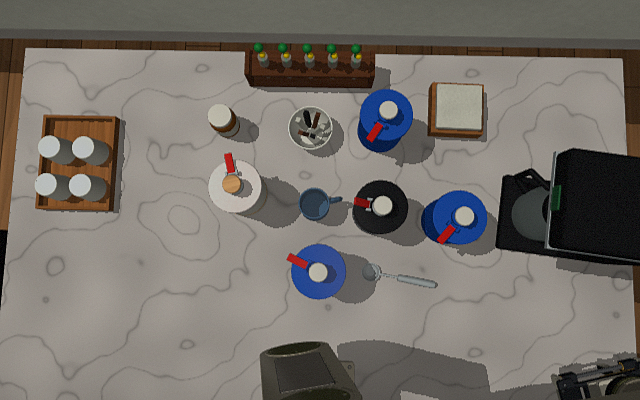

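View pics/side0.png

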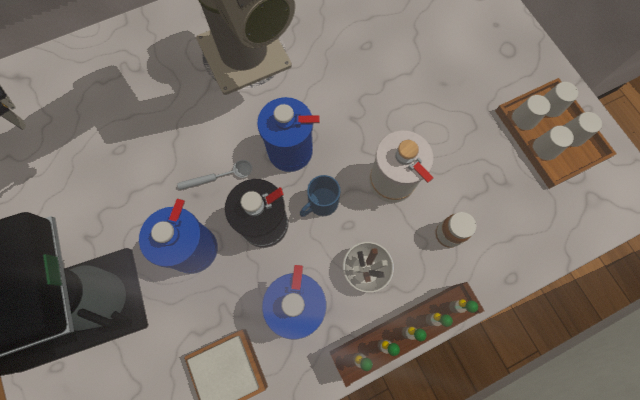

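The top view shows the dark canister at about (380,207), with its white knob at (382,205) and the lever at (362,202) pointing left (+y). In the side view the knob is at (253,202) and the lever at (274,196). The mug is close by, at (317,204) in the top view, on the lever side.

```bash
python3 - <<'E'
from h import *
for n,(x0,x1,y0,y1) in {"top":(345,410,178,238),"side":(225,290,178,235)}.items():
    p=cv2.imread(f"pics/{n}0.png");W=world(n,np.load(f"{n}d.npy"))
    h=cv2.cvtColor(p,cv2.COLOR_BGR2HSV)
    roi=np.zeros(p.shape[:2],bool);roi[y0:y1,x0:x1]=1
    red=roi&((h[...,0]<8)|(h[...,0]>172))&(h[...,1]>150)&(h[...,2]>70)
    wh=roi&(h[...,1]<60)&(h[...,2]>140)&(W[...,2]>.15)
    k=W[wh]; print(n,"knob",wh.sum(),np.median(k,0).round(4),k.min(0).round(3),k.max(0).round(3), ((k.min(0)+k.max(0))/2).round(4))
    r=W[red];c=r.mean(0);u=np.linalg.svd(r-c)[2][0]; t=(r-c)@u
    print("lever",red.sum(),c.round(4),u.round(3),(c+u*t.min()).round(4),(c+u*t.max()).round(4), r.min(0).round(3), r.max(0).round(3))
    lid=roi&(abs(W[...,2]-.17)<.006);l=W[lid];print("lid",lid.sum(),l.min(0).round(3),l.max(0).round(3),l[:,2].mean().round(4))
# obstacles heights near
W=world("top",np.load("topd.npy"))
for nm,(u,v) in dict(mug=(314,204),blueR=(465,216),blueF=(318,272),blueB=(388,110),bowl=(310,128)).items(): print(nm,W[v,u].round(3))
E
```

```text
top knob 284 [ 0.5037 -0.1563  0.2124] [ 0.398 -0.177  0.179] [ 0.525 -0.031  1.328] [ 0.4614 -0.104   0.7535]
lever 125 [ 0.511  -0.1095  0.1984] [-0.14  -0.655 -0.742] [ 0.5145 -0.0932  0.2168] [ 0.5068 -0.1294  0.1758] [ 0.501 -0.129  0.169] [ 0.522 -0.092  0.218]
lid 1826 [ 0.441 -0.221  0.164] [ 0.569 -0.094  0.176] 0.1703
side knob 318 [ 0.5067 -0.1566  0.2133] [ 0.485 -0.178  0.182] [ 0.779 -0.124  0.999] [ 0.6317 -0.1508  0.5904]
lever 134 [ 0.5139 -0.1099  0.2067] [ 0.316 -0.011  0.949] [ 0.5    -0.1094  0.165 ] [ 0.7783 -0.1194  0.9994] [ 0.491 -0.134  0.168] [ 0.779 -0.092  0.999]
lid 2051 [ 0.441 -0.222  0.164] [ 0.57  -0.094  0.176] 0.1715
mug [0.522 0.006 0.005]
blueR [ 0.483 -0.346  0.211]
blueF [ 0.348 -0.013  0.212]
blueB [ 0.728 -0.168  0.212]
bowl [0.734 0.022 0.006]
```

Request:
send_rows --plan '[[[1,0,0,0.2,0],[1,0,0,0.4,-0.1],[1,0.1,0.2,0.4,-0.2],[1,0.2,0.4,0.4,-0.3],[1,0.3,0.6,0.4,-0.365],[1,0.4,0.8,0.4,-0.365],[1,0.5,1,0.4,-0.365],[1,0.5,1,0.4,-0.365],[1,0.5,1,0.4,-0.365],[1,0.5,1,0.4,-0.365]]]' --force 20

```text
t: 0.93
tool_pos: [0.2446, -0.382, 0.3157]
orientation: [3.133, -0.216, 0.0]
force: [-0.9, -0.5, 0.2]
opening: 0.031
gripper_force: 0.0
```

Request:
send_rows --plan '[[[1,0.15,0.2,0,0],[1,0.3,0.4,0,0],[1,0.45,0.6,0,0],[1,0.6,0.8,0,0],[1,0.75,1,0,0],[1,0.75,1,0,0],[1,0.75,1,0,0],[1,0.75,1,0,0]]]'

```text
t: 1.6
tool_pos: [0.3952, -0.1816, 0.3152]
orientation: [-3.134, 0.213, 0.002]
force: [0.0, 0.2, 0.1]
opening: 0.0004
gripper_force: 0.0
```

Request:
send_rows --plan '[[[1,0.15,0.12,0,0],[1,0.3,0.24,0,0],[1,0.45,0.36,0,0],[1,0.6,0.47,0,0],[1,0.6,0.47,0,0],[1,0.6,0.47,0,0],[1,0.6,0.47,0,0]]]'

```text
t: 2.18
tool_pos: [0.5138, -0.0905, 0.315]
orientation: [3.133, -0.222, -0.002]
force: [1.0, -0.5, -1.0]
opening: 0.0003
gripper_force: 0.0
```

```bash
python3 - <<'E'
from h import *
s=telemetry.read_state();p,d=viewer.read_camera("wrist")
cv2.imwrite("pics/w1.png",p)
c=viewer.calibration("wrist");K=np.array(c["camera_matrix"]);H=np.array(c["hand_eye"])
T=np.eye(4);T[:3,:3]=cv2.Rodrigues(s["orientation"])[0];T[:3,3]=s["tool_pos"]
T=T@H;v,u=np.mgrid[:400,:640]
W=np.stack([(u-K[0,2])/K[0,0]*d,-(v-K[1,2])/K[1,1]*d,-d],-1)@T[:3,:3].T+T[:3,3]
print(s["tool_pos"])
h=cv2.cvtColor(p,cv2.COLOR_BGR2HSV);near=(d>0)&(np.hypot(W[...,0]-.505,W[...,1]+.157)<.1)
wh=near&(h[...,1]<60)&(abs(W[...,2]-.212)<.005)&(h[...,2]>100)
k=W[wh];print(len(k),k.min(0),k.max(0),np.median(k,0))
red=near&((h[...,0]<8)|(h[...,0]>172))&(h[...,1]>150)&(W[...,2]>.17)
r=W[red]
if len(r):
  z=r[:,2];print(len(r),r.min(0),r.max(0),r[z>np.percentile(z,90)].mean(0),r[z<np.percentile(z,10)].mean(0))
E
```

```text
[ 0.51384739 -0.09047441  0.31500806]
2494 [ 0.48234504 -0.17811679  0.20700982] [ 0.52609794 -0.09062231  0.21475913] [ 0.50534845 -0.15518321  0.21214257]
996 [ 0.49008075 -0.12734516  0.17000805] [ 0.52087944 -0.08918023  0.21582306] [ 0.51233885 -0.09244717  0.21407474] [ 0.50361118 -0.12039088  0.17995728]
```

View pics/w1.png

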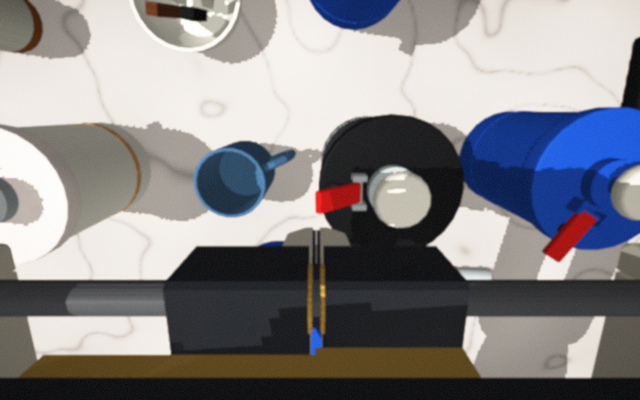

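The wrist view shows the fingers just outside the raised lever, which spans (315–360,198). The knob is at (400,195). The lever tip is near (0.512,-0.092,0.214), which agrees with the other two views.

Request:
send_rows --plan '[[[1,0,0,-0.15,0],[1,0,0,-0.3,0],[1,0,0,-0.36,0],[1,0,0,-0.4,0],[1,0,0,-0.42,0],[1,0,0,-0.44,0],[1,0,0,-0.46,0],[1,0,0,-0.48,0],[1,0,0,-0.5,0],[1,0,0,-0.52,0],[1,0,0,-0.54,0],[1,0,0,-0.56,0],[1,0,0,-0.56,0],[1,0,0,-0.56,0]]]'

```text
t: 3.4
tool_pos: [0.514, -0.0886, 0.2033]
orientation: [3.134, -0.219, -0.001]
force: [0.0, 0.8, 0.0]
opening: 0.0003
gripper_force: 0.0
```

Request:
send_rows --plan '[[[1,0,0,-0.01,0],[1,0,0,-0.015,0],[1,0,0,-0.02,0],[1,0,0,-0.025,0],[1,0,0,-0.025,0],[1,0,0,-0.025,0]]]'

```text
t: 3.9
tool_pos: [0.5141, -0.0885, 0.1985]
orientation: [3.134, -0.219, -0.001]
force: [-0.6, -0.0, -0.3]
opening: 0.0002
gripper_force: 0.0
```

```bash
python3 - <<'E'
from h import *
s=telemetry.read_state();print(s["tool_pos"],s["force"],s["wrist_torque"])
p,d=viewer.read_camera("side");cv2.imwrite("pics/s2.png",cv2.resize(p[150:270,190:350],None,fx=4,fy=4))
E
```

```text
[ 0.51414264 -0.0884835   0.19848267] [-0.61947256 -0.02886663 -0.31108957] [ 0.06636788 -0.06242785 -0.00514364]
```

View pics/s2.png

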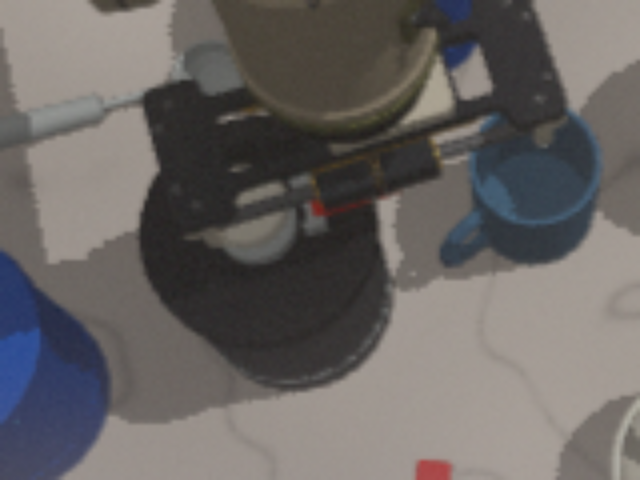

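The fingers are over the lever, with a red sliver showing at about (335,207) in the crop, and the canister still stands. I'll go down in 0.5 mm steps until the stop is felt.

Request:
send_rows --plan '[[[1,0,0,-0.005,0],[1,0,0,-0.0075,0],[1,0,0,-0.01,0],[1,0,0,-0.01,0],[1,0,0,-0.01,0]]]'

```text
t: 4.37
tool_pos: [0.5144, -0.0885, 0.1979]
orientation: [3.134, -0.219, 0.001]
force: [-3.5, 1.7, 9.0]
opening: 0.0002
gripper_force: 4.5
```

That's 9 N at a fingertip height of 0.181 m, which matches the flat-lever stop. Next I lift and check.

Request:
send_rows --plan '[[[1,0,0,0.03,0],[1,0,0,0.1,0],[1,0,0,0.25,0],[1,0,0,0.4,0],[1,0,0,0.5,0],[1,-0.1,0,0.5,0],[1,-0.3,0,0.5,0],[1,-0.5,0,0.5,0],[1,-0.5,0,0.5,0],[1,-0.5,0,0.5,0],[1,-0.5,0,0.5,0]]]'

```text
t: 5.28
tool_pos: [0.4147, -0.0886, 0.2973]
orientation: [3.133, -0.219, 0.003]
force: [0.6, -0.3, 0.9]
opening: 0.0004
gripper_force: 0.0
```

```bash
python3 - <<'E'
from h import *
s=telemetry.read_state();p,d=viewer.read_camera("wrist");cv2.imwrite("pics/w3.png",p)
c=viewer.calibration("wrist");K=np.array(c["camera_matrix"]);H=np.array(c["hand_eye"])
T=np.eye(4);T[:3,:3]=cv2.Rodrigues(s["orientation"])[0];T[:3,3]=s["tool_pos"];T=T@H
def Wd(): 
    v,u=np.mgrid[:400,:640];return np.stack([(u-K[0,2])/K[0,0]*d,-(v-K[1,2])/K[1,1]*d,-d],-1)@T[:3,:3].T+T[:3,3]
def rep(n,p,W):
    h=cv2.cvtColor(p,cv2.COLOR_BGR2HSV);near=(np.hypot(W[...,0]-.505,W[...,1]+.157)<.09)
    k=W[near&(h[...,1]<60)&(abs(W[...,2]-.212)<.005)&(h[...,2]>120)]
    r=W[near&((h[...,0]<8)|(h[...,0]>172))&(h[...,1]>150)&(W[...,2]>.165)]
    if len(k):print(n,"knob",len(k),np.median(k,0).round(4),k.min(0).round(3),k.max(0).round(3))
    if len(r):print("lever",len(r),r.mean(0).round(4),r.min(0).round(3),r.max(0).round(3),np.percentile(r[:,2],[10,50,90]).round(4))
print(s["tool_pos"],s["force"]);rep("wrist",p,Wd())
for n in("side","top"):
    p,d=viewer.read_camera(n);rep(n,p,world(n,d))
E
```

```text
[ 0.41474586 -0.08858898  0.29727207] [ 0.63057969 -0.28413239  0.86729083]
wrist knob 3823 [ 0.5036 -0.155   0.2121] [ 0.481 -0.177  0.207] [ 0.526 -0.134  0.214]
lever 1742 [ 0.5103 -0.1014  0.1827] [ 0.481 -0.125  0.168] [ 0.522 -0.077  0.447] [0.1799 0.1811 0.1821]
side knob 335 [ 0.5065 -0.1571  0.2134] [ 0.484 -0.178  0.207] [ 0.528 -0.136  0.217]
lever 169 [ 0.5127 -0.1036  0.1821] [ 0.497 -0.126  0.167] [ 0.524 -0.08   0.187] [0.1804 0.1823 0.1844]
top knob 165 [ 0.511  -0.1606  0.2127] [ 0.495 -0.177  0.208] [ 0.525 -0.135  0.217]
lever 16 [ 0.5071 -0.096   0.2733] [ 0.464 -0.127  0.179] [ 0.522 -0.079  0.671] [0.1806 0.182  0.6685]
```

View pics/w3.png

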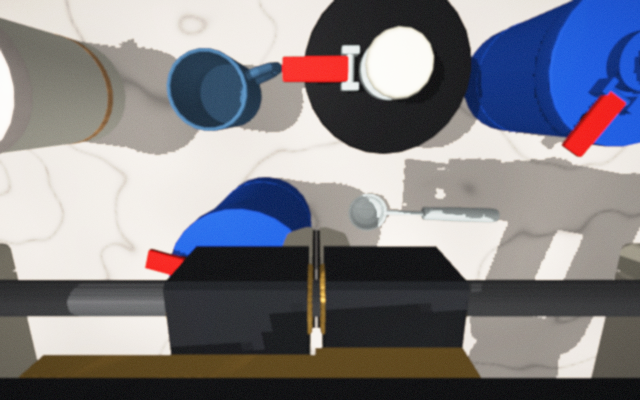

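The wrist view shows the lever flat along (283–345,68), with its top at a uniform z of about 0.181, and the knob at (400,62). The canister hasn't moved and its axis is at about (0.505,-0.156). Now I move over the knob.

Request:
send_rows --plan '[[[1,0.15,-0.12,0,0],[1,0.3,-0.24,0,0],[1,0.45,-0.34,0,0],[1,0.45,-0.34,0,0],[1,0.45,-0.34,-0.1,0],[1,0.45,-0.34,-0.2,0],[1,0.45,-0.34,-0.28,0],[1,0.45,-0.34,-0.31,0],[1,0.45,-0.34,-0.31,0],[1,0.45,-0.34,-0.31,0]]]'

```text
t: 6.27
tool_pos: [0.5046, -0.1563, 0.2347]
orientation: [-3.134, 0.218, 0.001]
force: [-0.1, -0.4, 0.4]
opening: 0.0005
gripper_force: 0.0
```

Request:
send_rows --plan '[[[1,0,0,-0.02,0],[1,0,0,-0.035,0],[1,0,0,-0.05,0],[1,0,0,-0.06,0],[1,0,0,-0.07,0],[1,0,0,-0.08,0],[1,0,0,-0.09,0],[1,0,0,-0.1,0],[1,0,0,-0.105,0],[1,0,0,-0.11,0],[1,0,0,-0.11,0],[1,0,0,-0.11,0]]]'

```text
t: 7.27
tool_pos: [0.5052, -0.1567, 0.2141]
orientation: [3.133, -0.219, 0.004]
force: [0.8, 0.3, 9.0]
opening: 0.0004
gripper_force: 4.0
```

Request:
send_rows --plan '[[[1,0,0,-0.005,0],[1,0,0,-0.01,0],[1,0,0,-0.0125,0],[1,0,0,-0.0125,0],[1,0,0,-0.0125,0]]]'

```text
t: 7.68
tool_pos: [0.5053, -0.1567, 0.2132]
orientation: [3.133, -0.219, 0.006]
force: [-3.4, 2.6, 17.7]
opening: 0.0004
gripper_force: 8.7
```

The force rose to 17.7 N with almost no further travel, so the knob is at its stop. I hold, then release.

Request:
send_rows --plan '[[[1,0,0,-0.005,0],[1,0,0,-0.005,0],[1,0,0,-0.005,0],[1,0,0,-0.005,0],[1,0,0,-0.005,0],[1,0,0,-0.005,0],[1,0,0,-0.005,0],[1,0,0,-0.005,0],[1,0,0,-0.005,0],[1,0,0,-0.005,0]]]'

```text
t: 8.52
tool_pos: [0.5053, -0.1567, 0.2131]
orientation: [3.133, -0.219, 0.007]
force: [-5.5, 3.2, 23.1]
opening: 0.0005
gripper_force: 11.5
```

Request:
send_rows --plan '[[[1,0,0,0.03,0],[1,0,0,0.06,0],[1,0,0,0.09,0],[1,0,0,0.12,0],[1,0,0,0.2,0],[1,0,0,0.35,0],[1,0,0,0.5,0],[1,-0.15,0,0.5,0],[1,-0.3,0,0.5,0],[1,-0.5,0,0.5,0],[1,-0.5,0,0.5,0],[1,-0.5,0,0.5,0],[1,-0.5,0,0.5,0]]]'

```text
t: 9.6
tool_pos: [0.4043, -0.1564, 0.3091]
orientation: [-3.134, 0.22, -0.0]
force: [0.2, -0.4, -0.1]
opening: 0.0006
gripper_force: 0.0
```

```bash
python3 - <<'E'
from h import *
s=telemetry.read_state();print(s["tool_pos"],s["force"],s["t"])
p,d=viewer.read_camera("wrist");cv2.imwrite("pics/w4.png",p)
for n in("side","top"):
    p,d=viewer.read_camera(n);W=world(n,d)
    h=cv2.cvtColor(p,cv2.COLOR_BGR2HSV);near=(np.hypot(W[...,0]-.505,W[...,1]+.157)<.09)&(W[...,2]<.25)
    k=W[near&(h[...,1]<60)&(abs(W[...,2]-.205)<.015)&(h[...,2]>120)]
    r=W[near&((h[...,0]<8)|(h[...,0]>172))&(h[...,1]>150)&(W[...,2]>.165)]
    if len(k):print(n,"knob",len(k),np.median(k,0).round(4))
    if len(r):print("lever",len(r),r.mean(0).round(4),np.percentile(r[:,2],[10,50,90]).round(4))
E
```

```text
[ 0.40426521 -0.15641319  0.30908865] [ 0.19946003 -0.37689268 -0.14595958] 9.6
side knob 338 [ 0.5069 -0.1572  0.2133]
lever 172 [ 0.5127 -0.1036  0.1821] [0.1802 0.1822 0.1843]
top knob 195 [ 0.5082 -0.1517  0.212 ]
lever 160 [ 0.5115 -0.104   0.1808] [0.1778 0.1816 0.1842]
```

View pics/w4.png

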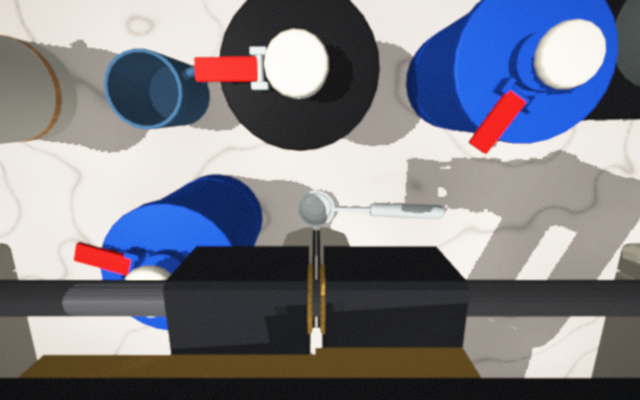

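The lever is flat at (225,68), and the knob at (297,62) is back up at z = 0.212. The canister is where it was, the mug, spoon and neighbouring canisters look undisturbed, and the robot is clear of everything.

```bash
python3 -c "
from plant import order;print(order.close_job())"
```

```text
the job is handed in; nothing more can be done
None
```

The dark canister's red lever is folded flat, and its knob was then pressed to the stop, held about 1 s and released to spring back up; the canister did not move, nothing else looked disturbed, and the job was handed in at about 10 s of the 40 s allowed (no verdict returned).

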